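Free the blade unit of a drying blender jug whose lock may be left- or right-handed

TASK

The washed blender jug (the jar with the handle) stands upside down on its drying peg with its blade unit still locked in the neck on top. Take the blade unit out: it has a quarter-turn lock, but nothing outside shows whether this one opens clockwise or anticlockwise, so feel gently which way it gives (if it is blocked one way, try the other), turn it that way until it stops, then lift it straight out without forcing it. Finish holding it in the gripper, upright and still, about 10 cm above where it sat and over the jug so that it drips there; do not put it down, and leave the other jar's blade unit, the shaker and the tumbler as they are.

Things in the scene. Friction and masses are not known exactly. Their poses are not given: they have to be found in the camera images.
- jug_unit: Blade unit to take out: black ribbed round collar, 56 mm across, 36 mm high, toothed steel coupling 33 mm across standing 11 mm above it, blades on a shaft reaching 22 mm below it; about 0.13 kg. Origin: on the axis at the collar's lower edge, 152 mm above the worktop when seated; z up the axis. Locked while its x axis is within about 0.3 rad of the jug's x axis; it starts within 0.12 rad.
- jug_unit_grip (a point): Point on the blade unit's axis 26 mm above its origin, the height to grip. The collar is round: any grasp yaw suits, from above, fingers across its 56 mm diameter. A 30 N grip turns it; against a stop the moment about the axis climbs above 0.35 N m and the collar then slips in the fingers, harmlessly. The jar's shoulder begins 22 mm below the collar's lower edge.
- jug: Blender jug, clear plastic, black handle, upside down and fixed on the drying stand: open mouth (100 mm) below, bayonet neck on top, 150 mm high. Origin: centre of the rim it stands on, 18 mm above the worktop; z up. The seated blade unit's origin lies 134 mm above it on the axis. The handle reaches 89 mm from the axis, at 235 degrees about z from its x axis, up to 120 mm above the origin.
- jug_neck (a point): Centre of the neck's rim, 150 mm above the jug's origin. Lock: two lugs inside the collar sit under two flanges of the neck; a gasket pushes up with about 5 N, so turning takes under 0.2 N m. One way a hard stop blocks it within 20 degrees; the other way it turns 90 to 105 degrees to a hard stop and lifts freely after about 75. Which way opens varies and cannot be seen.
- beaker: The other jar: same height and neck, straight-sided, 90 mm across, no handle; upside down on the other peg, axis 180 mm from the jug's. It may be to the left or to the right of the jug. Origin: centre of its rim, 18 mm above the worktop.
- beaker_unit: The other jar's blade unit, same as the jug's, locked in the beaker's neck in the same way; to be left alone. Origin: on the axis at the collar's lower edge.
- stand: Drying stand, a steel plate 112 x 326 x 18 mm on rubber feet with two upright pegs 180 mm apart along its y axis, each inside one of the jars; heavy, does not move. Origin: centre of its underside on the worktop.
- shaker: Closed metal cocktail shaker, 70 mm across, 220 mm high, standing loose to the left of the stand (25 to 30 cm from its middle); bystander. Origin: centre of its foot.
- tumbler: Clear drinking glass, 81 mm across, 91 mm high, standing loose to the right of the stand (25 to 32 cm from its middle); bystander. Origin: centre of its foot.
Things that resemble listed ones, but are neither listed nor needed, are in the scene too. What is shaped like the jug_unit but pink is not meant.

How it is judged:
By the outcome, as a careful person would: the job done as asked, in the order asked, and still so for the second after the job is handed in, while the arm keeps its last pose, push and grip.
It also fails if it takes over 45 s, if anything falls off the work surface, if the arm or the gripper's body presses on something with over 40 N, if the wrist force passes 120 N, or if a joint passes its speed limit or range.

ROBOT

A 6-joint arm with a two-finger parallel gripper is mounted at the origin on a cart in front of the work surface, level with it; the furniture and walls round the work are solid. World frame = base frame: x ahead of the robot, y to its left, z up, the work surface at z = 0. Lengths are in m, angles in rad, forces in N, time in s.
With the tool pointing down it reaches from about 0.35 to 0.85 m from the base axis. Payload 8.1 kg.
Tool frame: the origin (TCP) lies at the very end of the fingers, on their centre line; the grasp point (between the pads) lies 19 mm behind it; z points along the fingers, y is the line along which they close (so a half turn about z gives the same grasp; the last joint's range is limited). The gripper opens to 93 mm and grips with 3 to 60 N. Pads are 15 mm wide; open, the fingers measure 128 mm over their backs; the gripper's body (75 mm by 188 mm) begins 65 mm behind the grasp point.
Start: joints at [-1.303, 0.13, 1.488, -0, 1.523, -0.085], TCP at [0.207, -0.563, 0.219] pointing down, gripper open.
Joint ranges: [-2.96, 2.96], [-0.89, 2.26], [0.02, 2.5], [-1.34, 4.48], [0, 2.73], [-2.66, 2.66]. Speed limits (rad/s): [2.39, 2.39, 2.79, 3.14, 3.14, 3.14].

INTERFACE

Orientations are given as a rotation vector (axis times angle).
In Python, from plant import robot gives the robot as it stands.
- The arm moves only by the tool play_rows, never from a script. Its argument "deltas" is one flat list of numbers, 5 for each row, row after row: the shift along the tool's x, y, z in mm, then the turn about the tool's z in degrees, then the finger opening in mm, from 0 to 93. A call has 1 to 10 rows; each row shifts and turns the commanded pose from where the row before left it, along the tool's axes as they then stand; what a row does not reach is not made up. A row lasts 1/12 s, in which the tool goes at most 41.7 mm and 7.16 degrees, less where a joint would pass 70% of its speed; a pose out of reach is approached as far as the arm can. A call with a gripper value outside its range is refused whole. The fingers move at their own pace and stop on an object; "newtons" is the grip in N (left out, the last holds). Time passes only in rows, so rows that do not move let the fingers close. It gives the time, the measured TCP pose, the force, the opening and the grip force at its end, in the units of the state.
- robot.read_state(): the state, without advancing time (a new reading comes with each control period).
- robot.read_camera(name): name is "side" or "top"; returns a dict with "pixels" (400x640x3 uint8, blue, green, red), "mtx" (3x3 intrinsics, pixels), "eye" and "rotation" of the camera in the world. Camera axes: x right, y up, looking along -z (the intrinsics and any distortion apply to the point x, -y, -z); pixel columns grow to the right and rows downward; lengths in m; the calibration is good to about 2 mm. A picture is of the moment at which its call begins. There is no depth.
- robot.close_job(): hands the job in; it is judged then, once.
The state is a dict: "t": time; "q": joint angles; "dq": joint speeds; "joint_torque": joint torques, N m; "tool_pos": TCP position; "orientation": TCP orientation; "force": force on the tool from outside, world axes, zero at the start; "wrist_torque": the same for the moment, N m; "opening": finger opening in m; "gripper_force": force on a finger pad.
Only numpy, scipy, OpenCV 4.12 (cv2) and the standard library are available. Lean on these libraries where they do the work, as an engineer would, in place of code of your own. Each camera call takes 0.05 s, during which the arm holds its last target. There are 200 camera calls.

## Working session

There is one attempt and no reset: what is moved stays moved. The work goes in short steps, Python scripts to look and compute and a tool call to move; the robot and the scene stay as the last step left them, time stands still between calls to the robot, and variables do not carry over. Pictures are saved under pics/ and viewed, at most 10 in all, crops included, and the job is handed in when it is done.

Besides the shell and the picture viewer there is one more tool, called after "Call:" as name(argument=value, ...), one argument or row to a line, values as JSON. play_rows: Moves the arm, as the interface text tells. Its arguments: {"type":"object","properties":{"deltas":{"type":"array"},"newtons":{"type":"number"}},"required":["deltas"]}

```bash
mkdir -p pics && python3 - <<'E'
from plant import robot
import cv2,pickle
d={}
for n in("side","top"):
    c=robot.read_camera(n); d[n]=c; cv2.imwrite(f"pics/{n}0.png",c["pixels"]); print(n,[ (k,c[k]) for k in c if k!="pixels"])
pickle.dump(d,open("c0.pkl","wb"))
print(robot.read_state())
E
```

```text
side [('mtx', array([[493.36369437,   0.        , 325.88161852],
       [  0.        , 493.36369437, 202.08533182],
       [  0.        ,   0.        ,   1.        ]])), ('eye', array([-0.05102614, -1.14173004,  1.04812965])), ('rotation', array([ 0.92528695, -0.19037271, -0.42702446]))]
top [('mtx', array([[423.64709347,   0.        , 321.72463465],
       [  0.        , 423.64709347, 203.57888288],
       [  0.        ,   0.        ,   1.        ]])), ('eye', array([0.3729556, 0.0122761, 1.4822159])), ('rotation', array([ 0.07499461, -0.06411345, -1.54322006]))]
{'t': 0.1, 'q': array([-1.30338399e+00,  1.31035732e-01,  1.48917771e+00,  3.82307322e-06,
        1.52300473e+00, -8.54238892e-02]), 'dq': array([-7.70961424e-04, -9.51599239e-04, -4.03975331e-03, -7.94845302e-05,
       -2.78313555e-03, -8.64687699e-04]), 'joint_torque': array([ 8.67587714e-04, -5.61340928e+01, -4.93095231e+01,  7.71432719e-02,
        2.91509094e-02, -6.40646499e-05]), 'tool_pos': array([ 0.20720885, -0.56253657,  0.21771814]), 'orientation': array([-3.09123691e+00, -5.51078920e-01,  2.25931300e-04]), 'force': array([-1.19535905,  0.06107888,  0.16766558]), 'wrist_torque': array([-0.0026442 , -0.00094618, -0.01301333]), 'gripper_force': 0.0, 'opening': 0.09311912001826753}
```

View pics/top0.png

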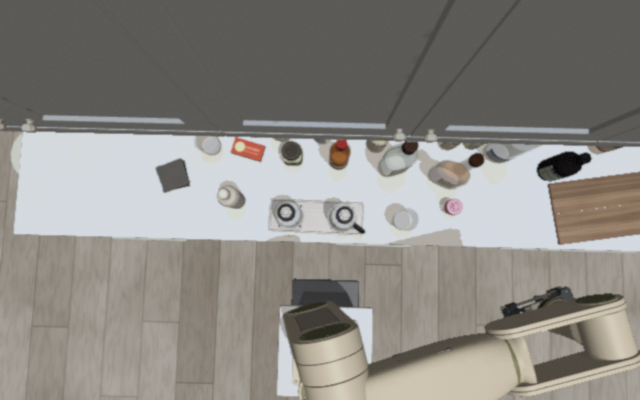

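View pics/side0.png

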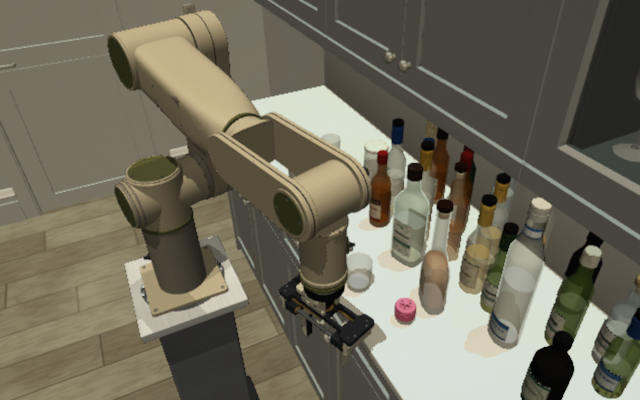

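The top view shows the jug with its handle at about (344,214), handle tip (360,229). The beaker is at (287,212), to the left. In the side view the arm hides the stand. I'll enlarge the top view and measure.

```bash
cat > h.py <<'E'
import numpy as np,cv2
from scipy.spatial.transform import Rotation as R
def ray(c,u,v):
    K=c["mtx"]; Rm=R.from_rotvec(c["rotation"]).as_matrix()
    return Rm@np.array([(u-K[0,2])/K[0,0],-(v-K[1,2])/K[1,1],-1.])
def at(c,u,v,z):
    d=ray(c,u,v); return c["eye"]+d*(z-c["eye"][2])/d[2]
def proj(c,p):
    K=c["mtx"]; Rm=R.from_rotvec(c["rotation"]).as_matrix(); q=Rm.T@(np.array(p)-c["eye"])
    return K[0,0]*q[0]/-q[2]+K[0,2], -K[1,1]*q[1]/-q[2]+K[1,2]
E
python3 - <<'E'
from h import *;import pickle
d=pickle.load(open("c0.pkl","rb"));c=d["top"]
im=c["pixels"][195:245,262:382]
cv2.imwrite("pics/crop.png",cv2.resize(im,None,fx=6.5,fy=6.5,interpolation=cv2.INTER_CUBIC))
for n,u,v,z in(("jug",344,214,.19),("beak",287,212,.19),("handle",361,230,.138)):print(n,at(c,u,v,z))
E
```

```text
jug [ 0.45782038 -0.0460703   0.19      ]
beak [0.459355   0.12828358 0.19      ]
handle [ 0.41191446 -0.10333017  0.138     ]
```

View pics/crop.png

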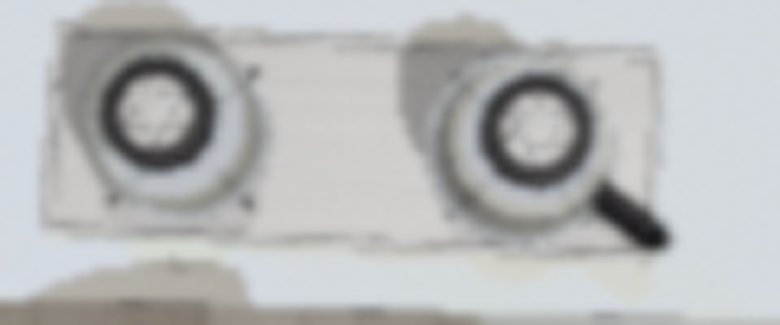

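Jug collar ring centre is at about (344.3,214.5) and the beaker's at (285.9,211.8). I'll refine these by fitting the dark ring.

```bash
python3 - <<'E'
from h import *;import pickle
from scipy.optimize import least_squares
d=pickle.load(open("c0.pkl","rb"));c=d["top"]
g=cv2.cvtColor(c["pixels"],cv2.COLOR_BGR2GRAY).astype(np.float32)
t=np.linspace(0,2*np.pi,72,endpoint=False)
def ringpts(x,y,r,z):return np.array([proj(c,(x+r*np.cos(a),y+r*np.sin(a),z)) for a in t],np.float32)
def mean(P):return cv2.remap(g,P[:,0].copy(),P[:,1].copy(),cv2.INTER_CUBIC).mean()
for n,u,v in(("jug",344.3,214.6),("beak",285.9,211.8)):
    x0,y0,_=at(c,u,v,.188)
    best=min((mean(ringpts(x0+i*1e-3,y0+j*1e-3,.0225,.188)),i,j) for i in range(-8,9) for j in range(-8,9))
    print(n,best,x0+best[1]*1e-3,y0+best[2]*1e-3,x0,y0)
from plant import robot
s=robot.read_state();Rm=R.from_rotvec(s["orientation"]).as_matrix()
x0,y0,_=at(c,344.3,214.6,.188)
print("tool delta mm to (jug,z=.30)",Rm.T@(np.array([x0,y0,.30])-s["tool_pos"])*1000)
print(at(c,404,218,.05),at(c,228,195,.22))
E
```

```text
jug (np.float32(62.772976), 0, 0) 0.4561376343323461 -0.047118289426254824 0.4561376343323461 -0.047118289426254824
beak (np.float32(56.732517), -1, 0) 0.45901366061443116 0.13185413923794434 0.46001366061443116 0.13185413923794434
tool delta mm to (jug,z=.30) [ 411.7137762  -397.77940501  -81.57919284]
[ 0.45881519 -0.25536745  0.05      ] [0.50378072 0.30438645 0.22      ]
```

Call:
play_rows(
  deltas=[0, 0, -25, 0, 93, 0, 0, -30, 0, 93, 10, -10, -25, 0, 93, 20, -19, 0, 0, 93, 24, -23, 0, 0, 93, 24, -23, 0, 0, 93, 24, -23, 0, 0, 93, 24, -23, 0, 0, 93, 24, -23, 0, 0, 93, 24, -23, 0, 0, 93],
)

```text
t: 0.93
tool_pos: [0.3131, -0.3446, 0.2982]
orientation: [-3.092, -0.551, 0.0]
force: [0.8, -0.4, -0.2]
opening: 0.0928
gripper_force: 0.0
```

Call:
play_rows(
  deltas=[24, -23, 0, 0, 93, 24, -23, 0, 0, 93, 24, -23, 0, 0, 93, 24, -23, 0, 0, 93, 24, -23, 0, 0, 93, 24, -23, 0, 0, 93, 24, -23, 0, 0, 93, 24, -23, 0, 0, 93, 20, -19, 0, 0, 93, 20, -20, 0, 0, 93],
)

```text
t: 1.77
tool_pos: [0.4538, -0.0551, 0.2983]
orientation: [-3.093, -0.552, 0.001]
force: [1.3, 0.0, -0.3]
opening: 0.093
gripper_force: 0.0
```

Call:
play_rows(
  deltas=[0, 0, 0, -7, 93, 0, 0, 0, -7, 93, 0, 0, 0, -7, 93, 0, 0, 0, -7, 93, 0, 0, 0, -7, 93, 0, 0, 0, -7, 93, 0, 0, 0, -7, 93, 0, 0, 0, -7, 93, 0, 0, 0, -7, 93, 0, 0, 0, -6, 93],
)

```text
t: 2.6
tool_pos: [0.4533, -0.0567, 0.2982]
orientation: [-2.229, -2.213, 0.001]
force: [0.9, 0.3, -0.4]
opening: 0.0931
gripper_force: 0.0
```

```bash
python3 - <<'E'
from h import *;from plant import robot;import pickle
d={}
for n in("side","top"):
    c=robot.read_camera(n); d[n]=c; cv2.imwrite(f"pics/{n}1.png",c["pixels"])
pickle.dump(d,open("c1.pkl","wb"))
s=robot.read_state();Rm=R.from_rotvec(s["orientation"]).as_matrix();print(s["t"],s["tool_pos"],s["q"],s["force"],s["wrist_torque"]);print(Rm.round(3))
print(Rm.T@(np.array([.4561,-.0471,.20])-s["tool_pos"])*1000)
print(proj(d["side"],(.4561,-.0471,.188)))
E
```

```text
2.7 [ 0.45335114 -0.05671818  0.29821549] [-2.36773838e-01 -2.81417506e-01  1.73598531e+00  1.54869693e-05
  1.68781281e+00 -2.25041232e-01] [ 0.98498045  0.20516995 -0.28123171] [-0.00800108 -0.09857144 -0.00149528]
[[ 0.012  1.    -0.001]
 [ 1.    -0.012  0.   ]
 [ 0.    -0.001 -1.   ]]
[ 9.63102006  2.7109458  98.21528378]
(np.float64(325.75253959245254), np.float64(194.8808791653321))
```

View pics/side1.png

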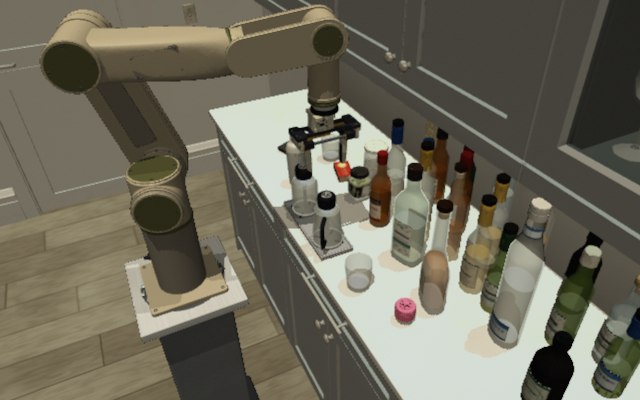

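The side view now shows the jug and its unit at about (326,200), close to the predicted (326,195). I'll overlay the model rings to verify.

```bash
python3 - <<'E'
from h import *;import pickle
d=pickle.load(open("c1.pkl","rb"));c=d["side"]
x0,y0,s=270,110,6
im=cv2.resize(c["pixels"][y0:y0+95,x0:x0+120],None,fx=s,fy=s,interpolation=cv2.INTER_CUBIC)
for r,z,col in((.028,.188,(0,0,255)),(.028,.152,(0,255,0)),(.0165,.199,(255,0,255))):
    P=np.array([proj(c,(.4561+r*np.cos(a),-.0471+r*np.sin(a),z)) for a in np.linspace(0,6.28,40)])
    cv2.polylines(im,[(((P-[x0,y0])+.5)*s).astype(int)],True,col,1)
print(proj(c,(.4534,-.0567,.298)))
cv2.imwrite("pics/crop2.png",im)
E
```

```text
(np.float64(325.49305907455283), np.float64(165.50022452825112))
```

View pics/crop2.png

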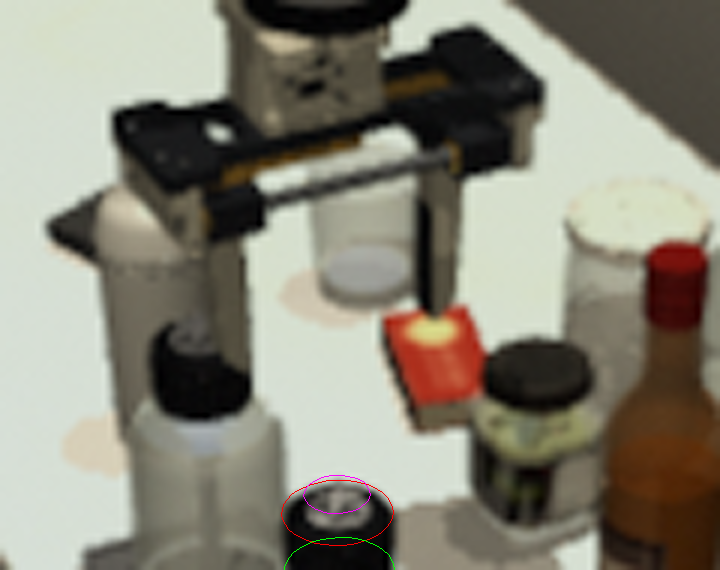

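```bash
python3 - <<'E'
from h import *;import pickle
d0=pickle.load(open("c0.pkl","rb"));d1=pickle.load(open("c1.pkl","rb"))
t=np.linspace(0,2*np.pi,48,endpoint=False)
def smp(c,g,x,y,r,z):
    P=np.array([proj(c,(x+r*np.cos(a),y+r*np.sin(a),z)) for a in t],np.float32)
    return cv2.remap(g,P[:,0].copy(),P[:,1].copy(),cv2.INTER_LINEAR).mean()
def score(c,g,x,y):
    return -smp(c,g,x,y,.0225,.188)+.5*smp(c,g,x,y,.008,.199)+.5*smp(c,g,x,y,.014,.199)
S={}
X=np.arange(.444,.468,.001);Y=np.arange(-.060,-.036,.001)
for n,c in(("top",d0["top"]),("side",d1["side"])):
    g=cv2.cvtColor(c["pixels"],cv2.COLOR_BGR2GRAY).astype(np.float32)
    A=np.array([[score(c,g,x,y) for y in Y] for x in X]);S[n]=A/A.max()
    i=np.unravel_index(A.argmax(),A.shape);print(n,X[i[0]],Y[i[1]],A.max())
A=S["top"]+S["side"];i=np.unravel_index(A.argmax(),A.shape);print(X[i[0]],Y[i[1]])
E
```

```text
top 0.456 -0.046999999999999986 110.79372
side 0.456 -0.04799999999999999 72.23874
0.456 -0.046999999999999986
```

Call:
play_rows(
  deltas=[5, 1.5, 0, 0, 93, 4.2, 1.2, 10, 0, 93, 0, 0, 20, 0, 93, 0, 0, 20, 0, 93, 0, 0, 20, 0, 93, 0, 0, 20, 0, 93, 0, 0, 15, 0, 93, 0, 0, 15, 0, 93, 0, 0, 10, 0, 93, 0, 0, 9, 0, 93],
)

```text
t: 3.53
tool_pos: [0.4558, -0.0471, 0.158]
orientation: [-2.237, -2.204, 0.001]
force: [0.2, 0.0, -0.1]
opening: 0.0932
gripper_force: 0.0
```

Call:
play_rows(
  deltas=[0, 0, 0, 0, 70, 0, 0, 0, 0, 62, 0, 0, 0, 0, 57, 0, 0, 0, 0, 56, 0, 0, 0, 0, 55, 0, 0, 0, 0, 54],
  newtons=8,
)

```text
t: 4.03
tool_pos: [0.4568, -0.0477, 0.1603]
orientation: [2.236, 2.205, 0.001]
force: [0.1, 0.1, 0.2]
opening: 0.0577
gripper_force: 0.0
```

```bash
python3 - <<'E'
from plant import robot
s=robot.read_state();print({k:(v.round(4) if hasattr(v,'round') else v) for k,v in s.items()})
E
```

```text
{'t': 4.0333, 'q': array([-0.2158, -0.2266,  1.9407,  0.    ,  1.4263, -0.2019]), 'dq': array([ 0.0005,  0.0044,  0.0048, -0.0001,  0.    , -0.0019]), 'joint_torque': array([ 1.12000e-02, -3.65503e+01, -4.82646e+01,  7.44000e-02,
        2.52000e-02,  4.90000e-03]), 'tool_pos': array([ 0.4568, -0.0477,  0.1603]), 'orientation': array([2.2361e+00, 2.2053e+00, 1.1000e-03]), 'force': array([0.0706, 0.12  , 0.2217]), 'wrist_torque': array([-0.0508, -0.12  ,  0.0273]), 'gripper_force': 0.0, 'opening': 0.057728186559567636}
```

Call:
play_rows(
  deltas=[0, 0, 0, 0, 50, 0, 0, 0, 0, 50, 0, 0, 0, 0, 50],
  newtons=8,
)

```text
t: 4.28
tool_pos: [0.4568, -0.0477, 0.1602]
orientation: [2.236, 2.205, 0.001]
force: [0.2, 0.1, 3.2]
opening: 0.0561
gripper_force: 8.0
```

Call:
play_rows(
  deltas=[0, 0, 0, 0, 50, 0, 0, 0, 0, 50, 0, 0, 0, 0, 50, 0, 0, 0, 1, 50, 0, 0, 0, 2, 50, 0, 0, 0, 2, 50, 0, 0, 0, 2, 50],
  newtons=30,
)

```text
t: 4.87
tool_pos: [0.4566, -0.0477, 0.16]
orientation: [2.369, 2.062, 0.0]
force: [0.7, 0.2, 4.9]
opening: 0.0555
gripper_force: 30.0
```

```bash
cat > st.py <<'E'
from plant import robot
s=robot.read_state();print(s["t"],s["tool_pos"].round(4),s["q"].round(3),s["force"].round(1),s["wrist_torque"].round(3),s["opening"],s["gripper_force"])
E
python3 st.py
```

```text
4.8667 [ 0.4566 -0.0477  0.16  ] [-0.216 -0.226  1.941 -0.     1.426 -0.077] [0.7 0.2 4.9] [-0.129 -0.095  0.038] 0.05550374600616352 29.999905228614807
```

Call:
play_rows(
  deltas=[0, 0, 0, 2, 50, 0, 0, 0, 2, 50, 0, 0, 0, 2, 50],
)

```text
t: 5.12
tool_pos: [0.4566, -0.0476, 0.1599]
orientation: [2.474, 1.935, 0.0]
force: [0.4, -0.7, 5.6]
opening: 0.0551
gripper_force: 30.0
```

```bash
python3 st.py
```

```text
5.1167 [ 0.4566 -0.0476  0.1599] [-0.216 -0.226  1.941  0.     1.426  0.027] [ 0.4 -0.7  5.6] [-0.042 -0.095  0.031] 0.055091621400797104 29.999932050704956
```

Call:
play_rows(
  deltas=[0, 0, 0, 2, 50, 0, 0, 0, 2, 50, 0, 0, 0, 2, 50],
)

```text
t: 5.37
tool_pos: [0.4565, -0.0477, 0.1599]
orientation: [2.572, 1.803, 0.0]
force: [0.1, -0.1, 5.1]
opening: 0.0558
gripper_force: 30.0
```

```bash
python3 st.py
```

```text
5.3667 [ 0.4565 -0.0477  0.1599] [-0.216 -0.226  1.941 -0.     1.426  0.132] [ 0.1 -0.1  5.1] [ 0.001 -0.11   0.044] 0.055775869513299665 30.00003308057785
```

Call:
play_rows(
  deltas=[0, 0, 0, 3, 50, 0, 0, 0, 3, 50, 0, 0, 0, 3, 50, 0, 0, 0, 3, 50],
)

```text
t: 5.7
tool_pos: [0.4565, -0.0476, 0.1599]
orientation: [2.747, 1.523, 0.0]
force: [0.4, -0.7, 6.6]
opening: 0.0554
gripper_force: 30.0
```

```bash
python3 st.py && python3 -c "
from plant import robot;import cv2
c=robot.read_camera('side');cv2.imwrite('pics/s2.png',cv2.resize(c['pixels'][140:270,260:400],None,fx=4,fy=4,interpolation=cv2.INTER_CUBIC))"
```

```text
5.7 [ 0.4565 -0.0476  0.1599] [-0.216 -0.226  1.941 -0.     1.426  0.342] [ 0.4 -0.7  6.6] [-0.011 -0.054  0.068] 0.05535054200133571 29.999081790447235
```

View pics/s2.png

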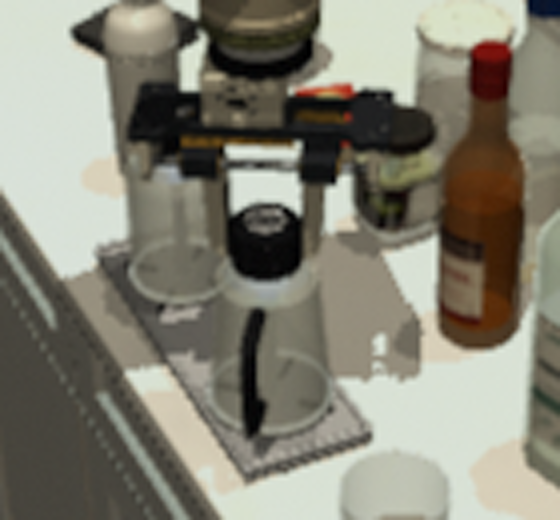

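The picture shows the fingers gripping the jug unit (265,240 in the crop). It has turned 31° with little moment, so this direction opens.

Call:
play_rows(
  deltas=[0, 0, 0, 4, 50, 0, 0, 0, 4, 50, 0, 0, 0, 4, 50, 0, 0, 0, 4, 50, 0, 0, 0, 4, 50, 0, 0, 0, 4, 50, 0, 0, 0, 4, 50, 0, 0, 0, 4, 50, 0, 0, 0, 4, 50, 0, 0, 0, 4, 50],
)

```text
t: 6.58
tool_pos: [0.4565, -0.0476, 0.1599]
orientation: [3.103, 0.491, 0.001]
force: [-0.2, -0.3, 5.4]
opening: 0.0553
gripper_force: 30.0
```

```bash
python3 st.py
```

```text
6.5833 [ 0.4565 -0.0476  0.1599] [-0.216 -0.226  1.941 -0.     1.426  1.041] [-0.2 -0.3  5.4] [-0.05  -0.001  0.099] 0.05526441131123041 29.99788999557495
```

Call:
play_rows(
  deltas=[0, 0, 0, 3, 50, 0, 0, 0, 3, 50, 0, 0, 0, 3, 50, 0, 0, 0, 3, 50],
)

```text
t: 6.92
tool_pos: [0.4566, -0.0476, 0.1599]
orientation: [3.137, 0.165, 0.001]
force: [0.4, 0.3, 6.2]
opening: 0.055
gripper_force: 30.0
```

```bash
python3 st.py
```

```text
6.9167 [ 0.4566 -0.0476  0.1599] [-0.216 -0.226  1.941  0.     1.426  1.25 ] [0.4 0.3 6.2] [-0.026 -0.054  0.042] 0.0549512729790201 29.999060332775116
```

Call:
play_rows(
  deltas=[0, 0, 0, 2, 50, 0, 0, 0, 2, 50, 0, 0, 0, 2, 50],
)

```text
t: 7.17
tool_pos: [0.4565, -0.0477, 0.1599]
orientation: [3.141, 0.002, 0.001]
force: [1.4, 0.9, 5.7]
opening: 0.056
gripper_force: 30.0
```

```bash
python3 st.py
```

```text
7.1667 [ 0.4565 -0.0477  0.1599] [-0.216 -0.226  1.941 -0.     1.426  1.354] [1.4 0.9 5.7] [0.022 0.004 0.071] 0.056016475299906485 29.999926686286926
```

Call:
play_rows(
  deltas=[0, 0, 0, 2, 50, 0, 0, 0, 2, 50, 0, 0, 0, 2, 50],
)

```text
t: 7.42
tool_pos: [0.4564, -0.0476, 0.1599]
orientation: [-3.137, 0.162, -0.0]
force: [-1.8, 0.4, 6.4]
opening: 0.0556
gripper_force: 30.0
```

```bash
python3 st.py
```

```text
7.4167 [ 0.4564 -0.0476  0.1599] [-0.216 -0.226  1.941  0.     1.427  1.459] [-1.8  0.4  6.4] [0.173 0.302 0.126] 0.05557690636252578 30.000091195106506
```

Call:
play_rows(
  deltas=[0, 0, 0, 2, 50, 0, 0, 0, 2, 50],
)

```text
t: 7.58
tool_pos: [0.4562, -0.0474, 0.1598]
orientation: [-3.13, 0.27, 0.001]
force: [-2.9, 0.3, 6.9]
opening: 0.0554
gripper_force: 30.0
```

```bash
python3 st.py
```

```text
7.5833 [ 0.4562 -0.0474  0.1598] [-0.215 -0.226  1.941  0.     1.427  1.528] [-2.9  0.3  6.9] [0.133 0.435 1.457] 0.055449004610497746 30.0001859664917
```

Call:
play_rows(
  deltas=[0, 0, 0, 2, 50, 0, 0, 0, 2, 50],
)

```text
t: 7.75
tool_pos: [0.4566, -0.0475, 0.1599]
orientation: [3.119, -0.379, 0.001]
force: [-4.0, 1.6, 7.9]
opening: 0.0555
gripper_force: 30.0
```

```bash
python3 st.py
```

```text
7.75 [ 0.4566 -0.0475  0.1599] [-0.215 -0.226  1.941 -0.     1.426  1.597] [-4.   1.6  7.9] [0.215 0.602 1.107] 0.055493635097258937 29.99996781349182
```

Moment jumped above 1 N·m at about 98°, so that is the stop. I'll ease back slightly to unload it and lift slowly.

Call:
play_rows(
  deltas=[0, 0, 0, -2, 50, 0, 0, 0, -1, 50, 0, 0, 0, 0, 50, 0, 0, -1, 0, 50, 0, 0, -2, 0, 50, 0, 0, -2, 0, 50],
)

```text
t: 8.25
tool_pos: [0.456, -0.0477, 0.1639]
orientation: [3.127, -0.296, -0.002]
force: [3.1, -2.2, -4.5]
opening: 0.0554
gripper_force: 30.0
```

```bash
python3 st.py
```

```text
8.25 [ 0.456  -0.0477  0.1639] [-0.216 -0.229  1.936 -0.     1.436  1.544] [ 3.1 -2.2 -4.5] [-0.268 -0.602  0.166] 0.055413784102897906 29.99916136264801
```

Call:
play_rows(
  deltas=[0, 0, -3, 0, 50, 0, 0, -3, 0, 50, 0, 0, -3, 0, 50],
)

```text
t: 8.5
tool_pos: [0.4559, -0.0474, 0.1736]
orientation: [-3.127, 0.296, 0.002]
force: [0.6, 0.3, -0.6]
opening: 0.0553
gripper_force: 30.0
```

```bash
python3 st.py
```

```text
8.5 [ 0.4559 -0.0474  0.1736] [-0.216 -0.236  1.924  0.     1.455  1.544] [ 0.6  0.3 -0.6] [0.098 0.015 0.014] 0.05533138273887298 29.999855160713196
```

Call:
play_rows(
  deltas=[0, 0, -4, 0, 50, 0, 0, -5, 0, 50, 0, 0, -6, 0, 50, 0, 0, -6, 0, 50, 0, 0, -6, 0, 50],
)

```text
t: 8.92
tool_pos: [0.4565, -0.0476, 0.2015]
orientation: [3.128, -0.295, 0.0]
force: [-0.6, 0.5, -0.9]
opening: 0.0556
gripper_force: 30.0
```

```bash
python3 st.py
```

```text
8.9167 [ 0.4565 -0.0476  0.2015] [-0.216 -0.253  1.887  0.     1.507  1.543] [-0.6  0.5 -0.9] [0.118 0.024 0.008] 0.055640429348900663 29.999845325946808
```

Call:
play_rows(
  deltas=[0, 0, -7, 0, 50, 0, 0, -9, 0, 50, 0, 0, -10, 0, 50, 0, 0, -10, 0, 50, 0, 0, -9, 0, 50, 0, 0, -7, 0, 50, 0, 0, -4, 0, 50, 0, 0, -2, 0, 50, 0, 0, 0, 0, 50, 0, 0, 0, 0, 50],
)

```text
t: 9.75
tool_pos: [0.4562, -0.0476, 0.2582]
orientation: [-3.128, 0.295, 0.001]
force: [-1.0, -0.6, -1.2]
opening: 0.0554
gripper_force: 30.0
```

```bash
python3 st.py && python3 -c "
from plant import robot;import cv2
c=robot.read_camera('side');cv2.imwrite('pics/s3.png',cv2.resize(c['pixels'][110:300,250:410],None,fx=3,fy=3,interpolation=cv2.INTER_CUBIC))"
```

```text
9.75 [ 0.4562 -0.0476  0.2582] [-0.216 -0.273  1.801  0.     1.614  1.543] [-1.  -0.6 -1.2] [ 0.059 -0.03  -0.003] 0.05537274738360211 29.99983638525009
```

View pics/s3.png

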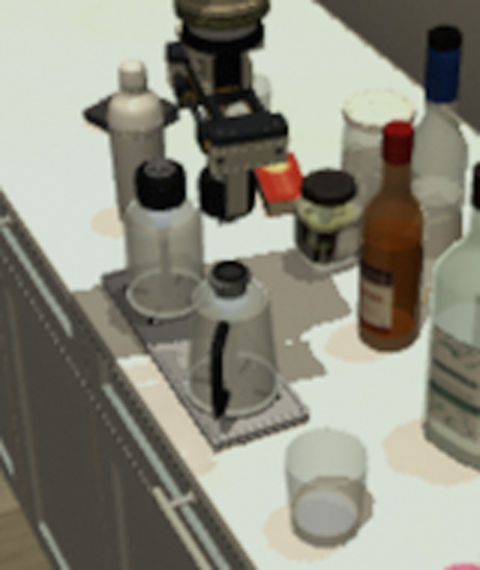

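The unit is held upright at (225,190 in the crop), above the bare jug neck at (231,278). The beaker unit, shaker and tumbler haven't moved. It sits 98 mm above its seat.

```bash
python3 -c "
from plant import robot
print(robot.close_job())"
```

```text
the job is handed in; nothing more can be done
None
```

The jug's blade unit is out: it opened clockwise seen from above, stopped at about 98°, and I handed the job in at 9.8 s with it held upright in the gripper about 98 mm above its seat, over the jug.

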